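# Feed a lid blank through the bench sander with the push stick

### The job

Take the wooden push stick by its upright grip and, with its toe behind the small wooden blank, push the blank through the low opening under the sander's guard until the whole blank is out from under the guard and lies flat on the outfeed side of the bed. Then draw the stick back out and set it down clear of the sander, on the table or the desk beside it. Touch the blank only with the stick, never with the gripper.

Things in the scene. Friction and masses are not known exactly. Their poses are not given: they have to be found in the camera images.
- sander: Bench drum sander, fixed: aluminium bed 112 x 300 x 12 mm, grey guard hood (86 mm high) bridging its middle at y = -35 to +25 mm. Origin: underside centre of the bed, at table height. x across the bed; y along it, work is fed towards -y (infeed side +y, outfeed side -y); z up. A lip 8 mm high closes the outfeed end (y = -144 to -150 mm). Motor out to x = +94 mm, knob to x = -62 mm, at the guard.
- sander_mouth (a point): Middle of the infeed edge of the guarded opening, on the bed's top: at (0, 25, 12) mm in the sander's frame, same axes. The opening is 30 mm high and runs 60 mm straight through towards -y. Two fences, 12 mm high above the bed, 10 mm thick, inner faces 60 mm apart (30 mm either side), run along the bed from 70 mm before this point to the outfeed end.
- blank_center (a point): Loose pale wooden lid blank with a stepped edge, 50 (x) x 70 (y) x 18 mm (z), about 0.06 kg, lying flat on the infeed side of the sander's bed between the fences, wholly in front of the guard. The point is its centre, half-way up; y along its length, roughly along the sander's y.
- push_stick_grip (a point): Middle of the upright grip of a loose brown wooden push stick (22 mm thick along x, 210 mm long along y, 0.14 kg) standing on edge on the dark desk top right of the sander (4 mm below the table), near a flat scraper. Blade 20 mm high; round-topped grip at the rear 44 mm long, 64 mm high. Point 40 mm above the underside, 22 mm from the rear end. Toe towards -y; z up. Grasp across x.
- push_stick_toe (a point): Middle of the front face of the push stick's dark rubber toe, which is 26 mm wide and 22 mm high; the point lies 170 mm from the grip point towards -y and 30 mm below it, 10 mm above the stick's underside. The stick's weight is centred 20 to 50 mm from the grip point towards the toe.

How it is judged:
By the outcome, as a careful person would: the job done as asked, in the order asked, and still so for the second after the job is handed in, with the robot touching nothing.
It also fails if it takes over 59 s, if anything falls off the work surface, if the arm or the gripper's body presses on something with over 40 N, if the wrist force passes 120 N, or if a joint passes its speed limit or range.

### The arm

A 6-joint arm with a two-finger parallel gripper is mounted at the origin on a cart in front of the work surface, level with it; the furniture and walls round the work are solid. World frame = base frame: x ahead of the robot, y to its left, z up, the work surface at z = 0. Lengths are in mm, angles in rad, forces in N, time in s.
With the tool pointing down it reaches from about 350 to 875 mm from the base axis. Payload 4.2 kg.
Tool frame: the origin (TCP) lies midway between the tips of the shut fingers; the grasp point (between the pads) lies 19 mm behind it (tcp_to_grasp is the distance from the TCP to the grasp point, in mm); z points along the fingers, y is the line along which they close (so a half turn about z gives the same grasp; the last joint's range is limited). The gripper opens to 85 mm and grips with 20 to 120 N. Pads are 22 mm wide; open, the fingers measure 114 mm over their backs; the gripper's body (76 mm by 85 mm) begins 54 mm behind the grasp point. The pads swing forward as they close: fully open they stand 13 mm farther back than shut.
Start: joints at [-0.982, 0.385, 0.008, 0, -1.194, -0.259], TCP at [202.424, -591.29, 231.312] pointing down, gripper open.
Joint ranges: [-3.14, 3.14], [-1.21, 2.06], [-1.07, 1.41], [-3.16, 2.05], [-2.99, -0.16], [-3.1, 3.1]. Speed limits (rad/s): [2.79, 2.79, 3.14, 3.14, 3.14, 3.14].

### API

Orientations are given as a unit quaternion [x, y, z, w].
In Python, from bench import read_state, get_image, job_done, tcp_to_grasp gives the robot as it stands.
- The arm moves only by the tool jog_arm, never from a script. Its argument "plan" is a list of rows, each a list of 3 entries, a list of its own where there are three numbers: the finger opening in mm, from 0 to 85.4, then the shift along the tool's x, y, z as a fraction of full scale, then the turn, a rotation vector about the tool's x, y, z as a fraction of full scale. A call has 1 to 10 rows; each row is the pose to reach, as a shift and turn from the pose commanded when the call began, along the tool's axes at that moment; what a row does not reach only later rows make up. Full scale, the value 1, is 0.1 m for a shift and 60 degrees for a turn. A row lasts 1/8 s, in which the tool goes at most 62.5 mm and 10.7 degrees, less where a joint would pass 70% of its speed; a pose out of reach is approached as far as the arm can. A call with a number of a shift or a turn outside -1 to 1 is refused whole. A call with a gripper value outside its range is refused whole. The fingers move at their own pace and stop on an object; the grip force is fixed at half the most. Time passes only in rows, so rows that repeat a pose let the fingers close. It gives the time, the measured TCP pose, the force, the opening and the grip force at its end, in the units of the state.
- read_state(): the state, without advancing time (a new reading comes with each control period).
- get_image(name): name is "scene" or "top" or "wrist"; returns a dict with "img" (384x512x3 uint8, red, green, blue), "range_z" (384x512 float32, mm along the optical axis (not along the pixel's ray), 0 where there is no reading), "intrinsics" (3x3 intrinsics, pixels), "distortion" ([k1, k2, p1, p2, k3] as OpenCV has them; the pictures are not rectified), "extrinsics" (4x4, takes a point from camera to world coordinates); the wrist camera has in their place "tool_from_camera" (4x4, takes a point from camera to tool coordinates, whose origin is the TCP and whose axes are the flange's). Camera axes: x right, y down, z forward; pixel columns grow to the right and rows downward; lengths in mm; the calibration is good to about 2 mm. A picture is of the moment at which its call begins: read the wrist's pose just before it.
- job_done(): hands the job in; it is judged then, once.
The state is a dict: "clock": time; "joints": joint angles; "joint_vel": joint speeds; "joint_efforts": joint torques, N m; "position": TCP position; "ee_rot": TCP orientation; "contact_force": force on the tool from outside, world axes, zero at the start; "wrist_torque": the same for the moment, N m; "gripper_width": finger opening in mm; "grasp_force": force on a finger pad.
Only numpy, scipy, OpenCV 4.12 (cv2) and the standard library are available. Lean on these libraries where they do the work, as an engineer would, in place of code of your own. Each camera call takes 0.05 s, during which the arm holds its last target. There are 200 camera calls.

## Working session

There is one attempt and no reset: what is moved stays moved. The work goes in short steps, Python scripts to look and compute and a tool call to move; the robot and the scene stay as the last step left them, time stands still between calls to the robot, and variables do not carry over. Pictures are saved under pics/ and viewed, at most 10 in all, crops included, and the job is handed in when it is done.

Besides the shell and the picture viewer there is one more tool, called after ">>>" as a command line: name --argument value ..., lists and objects as JSON in quotes. jog_arm: Moves the arm, as the interface text tells. Its arguments: {"type":"object","properties":{"plan":{"type":"array"}},"required":["plan"]}

```bash
ls; mkdir -p pics
cat > h.py <<'E'
import numpy as np, cv2
from bench import *
def snap(n,f):
    s=read_state(); d=get_image(n)
    cv2.imwrite(f'pics/{f}.png',d['img'][:,:,::-1]); np.savez(f'pics/{f}.npz',**d,pos=s['position'],rot=s['ee_rot'])
    return d,s
E
python3 - <<'E'
from h import *
d,s=snap('top','top0'); print(s, tcp_to_grasp); print(d['extrinsics'],d['intrinsics'])
d,s=snap('scene','scene0')
a=cv2.imread('pics/top0.png');cv2.imwrite('pics/top0b.png',cv2.resize(a,(800,600),interpolation=cv2.INTER_CUBIC))
E
```

```text
pics
{'clock': 0.0, 'joints': array([-9.82386199e-01,  3.85559048e-01,  6.64227624e-03, -4.68152418e-04,
       -1.19397069e+00, -2.58618969e-01]), 'joint_vel': array([ 2.08506943e-03, -3.92243786e-06,  1.25689343e-03,  1.12860190e-03,
        1.86342304e-03,  7.99814472e-04]), 'joint_efforts': array([-1.34843420e-03, -3.92289627e+01,  1.88401669e+01,  4.18617994e+00,
       -4.67177946e-03, -1.32713637e-05]), 'position': array([ 202.24606466, -590.77546011,  230.23107381]), 'ee_rot': array([-1.64064044e-01,  9.86449111e-01,  1.04260332e-03, -2.31352933e-04]), 'contact_force': array([-0.47270457, -0.32236272,  0.47788272]), 'wrist_torque': array([-0.03147957, -0.03003753, -0.01159712]), 'grasp_force': 0.0, 'gripper_width': 85.1536465543484} 18.700000000000003
[[ 1.45656600e-02 -9.94126518e-01  1.07239491e-01  3.74067362e+02]
 [-9.99892497e-01 -1.43009747e-02  3.23682948e-03 -1.58978897e+02]
 [-1.68418877e-03 -1.07275109e-01 -9.94227949e-01  1.08269548e+03]
 [ 0.00000000e+00  0.00000000e+00  0.00000000e+00  1.00000000e+00]] [[393.36097144   0.         254.04798859]
 [  0.         393.36097144 192.89751776]
 [  0.           0.           1.        ]]
```

View pics/top0b.png

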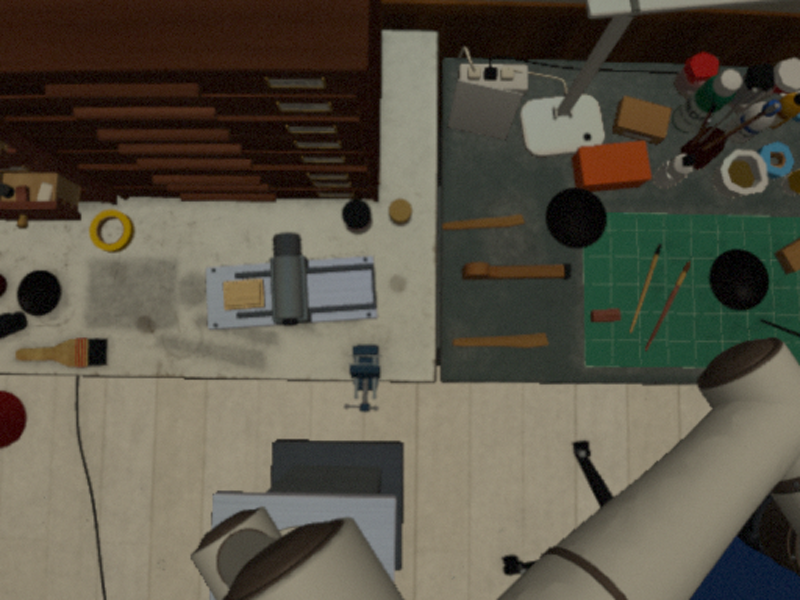

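View pics/scene0.png

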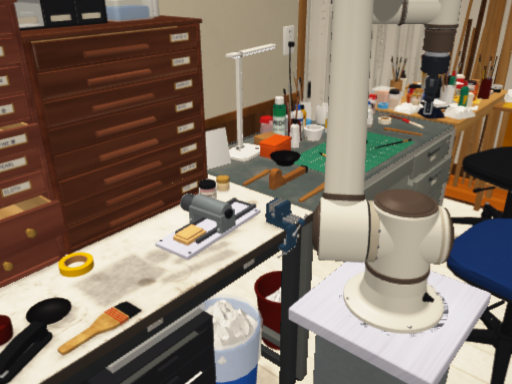

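The top view (at 800 px) shows the sander bed at about (207–376, 258–329). The blank is at (245,293), left of the guard at (289,280). The stick is on the desk, with its grip at about (478,271) and its toe at (567,271). Image right is world -y, so the feed direction runs to the right.

```bash
cat >> h.py <<'E'
def cloud(f):
    d=np.load(f'pics/{f}.npz'); K=d['intrinsics']; z=d['range_z']; h,w=z.shape
    u,v=np.meshgrid(np.arange(w),np.arange(h))
    p=cv2.undistortPoints(np.stack([u,v],-1).reshape(-1,1,2).astype(float),K,d['distortion']).reshape(h,w,2)
    P=np.dstack([p[...,0]*z,p[...,1]*z,z])
    if 'extrinsics' in d: T=d['extrinsics']
    else:
        from scipy.spatial.transform import Rotation as R
        W=np.eye(4); W[:3,:3]=R.from_quat(d['rot']).as_matrix(); W[:3,3]=d['pos']; T=W@d['tool_from_camera']
    P=P@T[:3,:3].T+T[:3,3]; P[z==0]=np.nan
    return P,d['img']
E
python3 - <<'E'
from h import *
P,im=cloud('top0')
for n,(a,b) in dict(c1=(207,267),c2=(213,329),c3=(376,318),c4=(373,258),bl=(245,293),g=(289,290),hood=(289,275),gripL=(465,271),grip=(475,271),toe=(569,271),desk=(500,300),table=(400,320),blade=(530,271)).items():
    u,v=int(a*.64),int(b*.64); print(n,P[v,u].round(1), im[v,u])
# stick mask
sub=np.s_[160:185,285:375]
X=P[sub]; m=(X[...,2]>8)
q=X[m]; print('stick',len(q),q.min(0),q.max(0))
r=cv2.fitLine(q[:,:2].astype(np.float32),cv2.DIST_L2,0,.01,.01).ravel();print(r)
for y0 in np.arange(q[:,1].min(),q[:,1].max(),10):
    k=q[(q[:,1]>=y0)&(q[:,1]<y0+10)]
    if len(k):print(round(y0),k[:,0].min().round(),k[:,0].max().round(),k[:,2].max().round(),np.median(k[:,2]).round(1))
E
```

```text
c1 [550.4 187.5   0.7] [142 137 122]
c2 [437.9 168.4   8.9] [104 106 104]
c3 [ 461.5 -117.4    8.8] [112 110 105]
c4 [ 566.1 -110.2   13.7] [130 130 133]
bl [499.7 109.8  31.2] [142 119  76]
g [499.5  24.1  84.6] [74 81 80]
hood [522.7  24.8  85.4] [74 83 82]
gripL [ 541.9 -270.1   39.6] [48 31 17]
grip [ 539.2 -286.5   58.3] [95 62 31]
toe [ 548.2 -456.8   18.7] [16 19 11]
desk [ 496.8 -339.5   -7.2] [56 59 51]
table [ 4.601e+02 -1.613e+02  4.000e-01] [145 141 122]
blade [ 547.7 -388.5   15. ] [85 54 26]
stick 597 [ 532.87368034 -460.51626211    8.09237429] [ 560.08689903 -269.7953988    63.59978134]
[ 4.2843413e-02 -9.9908179e-01  5.4601678e+02 -3.5920721e+02]
-461 537.0 560.0 21.0 16.8
-451 538.0 560.0 19.0 15.1
-441 540.0 560.0 19.0 15.1
-431 538.0 560.0 20.0 14.7
-421 539.0 560.0 20.0 14.8
-411 538.0 560.0 19.0 15.3
-401 539.0 560.0 20.0 15.2
-391 537.0 560.0 18.0 13.1
-381 537.0 560.0 20.0 14.1
-371 536.0 556.0 20.0 14.2
-361 536.0 556.0 19.0 14.8
-351 536.0 556.0 18.0 14.3
-341 536.0 555.0 19.0 14.5
-331 536.0 555.0 25.0 17.9
-321 535.0 554.0 28.0 24.8
-311 534.0 554.0 57.0 49.6
-301 534.0 556.0 61.0 56.2
-291 534.0 556.0 64.0 57.0
-281 533.0 555.0 57.0 47.3
-271 537.0 553.0 40.0 25.9
```

```bash
cat >> h.py <<'E'
from scipy.spatial.transform import Rotation as R
def go(xyz,yawdeg):
    "tool-frame shift/100 and rotvec/60deg from here to TCP xyz, tool down, tool x at yaw"
    s=read_state(); A=R.from_quat(s['ee_rot']); B=R.from_euler('z',yawdeg,degrees=True)*R.from_euler('x',180,degrees=True)
    print(s['clock'],s['position'].round(1),'shift',(A.inv().apply(np.array(xyz)-s['position'])/100).round(3),'turn',((A.inv()*B).as_rotvec()/np.radians(60)).round(4))
E
python3 - <<'E'
from h import *
go((543,-290,200),-87.5)
E
```

```text
0.1 [ 202.2 -590.8  230.3] shift [-4.198  1.743  0.306] turn [ 1.7000e-03  1.1000e-03 -1.2269e+00]
```

>>> jog_arm --plan '[[85,[-0.5,0.2,0],[0,0,0]],[85,[-1,0.42,0.05],[0,0,0]],[85,[-1,0.42,0.05],[0,0,0]]]'

```text
clock: 0.48
position: [285.4, -516.8, 225.6]
ee_rot: [-0.166, 0.986, 0.001, -0.0]
contact_force: [-0.9, 0.6, -0.2]
gripper_width: 85.3
grasp_force: 0.0
```

>>> jog_arm --plan '[[85,[-0.5,0.2,0],[0,0,0]],[85,[-1,0.42,0.05],[0,0,0]],[85,[-1,0.42,0.05],[0,0,0]]]'

```text
clock: 0.85
position: [366.0, -445.3, 220.7]
ee_rot: [-0.166, 0.986, 0.001, -0.0]
contact_force: [-0.7, -1.1, -0.3]
gripper_width: 84.8
grasp_force: 0.0
```

>>> jog_arm --plan '[[85,[-0.5,0.2,0],[0,0,0]],[85,[-1,0.42,0.05],[0,0,0]],[85,[-1,0.42,0.05],[0,0,0]]]'

```text
clock: 1.23
position: [446.7, -373.8, 215.6]
ee_rot: [-0.166, 0.986, 0.0, -0.0]
contact_force: [0.2, -0.2, -0.4]
gripper_width: 85.1
grasp_force: 0.0
```

>>> jog_arm --plan '[[85,[-0.2,0.1,0],[0,0,-0.17]],[85,[-0.4,0.2,0],[0,0,-0.34]],[85,[-0.6,0.3,0],[0,0,-0.51]],[85,[-0.8,0.4,0],[0,0,-0.68]],[85,[-1,0.45,0],[0,0,-0.85]],[85,[-1,0.45,0],[0,0,-1]],[85,[-1,0.45,0],[0,0,-1]]]'

```text
clock: 2.1
position: [524.7, -301.3, 216.1]
ee_rot: [-0.634, 0.773, 0.0, -0.0]
contact_force: [-0.2, -0.4, -0.1]
gripper_width: 84.6
grasp_force: 0.0
```

Run:
```python
from h import *
go((543,-290,200),-87.5); print(read_state()['joints'].round(2))
```

```text
2.1 [ 524.7 -301.3  216.1] shift [-0.146 -0.157  0.161] turn [ 7.000e-04 -1.000e-04 -2.301e-01]
[-0.25  0.36 -0.07  0.   -1.14  0.06]
```

>>> jog_arm --plan '[[85,[-0.1,-0.1,0.1],[0,0,-0.15]],[85,[-0.15,-0.16,0.16],[0,0,-0.23]],[85,[-0.15,-0.16,0.16],[0,0,-0.23]]]'

```text
clock: 2.48
position: [543.4, -289.1, 199.7]
ee_rot: [0.722, -0.692, -0.001, 0.0]
contact_force: [0.1, -0.4, -0.2]
gripper_width: 84.8
grasp_force: 0.0
```

Run:
```python
from h import *
d,s=snap('wrist','w0'); print(s['position'].round(1),d['tool_from_camera'].round(2))
P,im=cloud('w0')
m=(P[...,2]>8)&(P[...,2]<75); m[:]&=(abs(P[...,0]-545)<40)&(P[...,1]<-250)&(P[...,1]>-480)
q=P[m];print(len(q))
for y0 in np.arange(q[:,1].min(),q[:,1].max(),10):
    k=q[(q[:,1]>=y0)&(q[:,1]<y0+10)]
    if len(k)>20:print(round(y0),np.percentile(k[:,0],[3,97]).round(1),k[:,2].max().round(),np.median(k[:,2]).round(1))
g=q[q[:,2]>50]; print('top',g.min(0),g.max(0)); print('desk',np.nanmedian(P[...,2][(P[...,2]<5)]))
```

```text
[ 543.4 -289.1  199.7] [[  -0.     -0.96   -0.27   69.42]
 [   1.     -0.     -0.     -0.29]
 [   0.     -0.27    0.96 -142.37]
 [   0.      0.      0.      1.  ]]
4945
-439 [537.2 557.5] 18.0 15.8
-429 [536.6 558. ] 18.0 15.6
-419 [536.1 557.7] 18.0 15.7
-409 [536.4 557.3] 18.0 15.6
-399 [535.9 557. ] 18.0 15.8
-389 [535.4 556.6] 18.0 15.7
-379 [534.8 556.3] 18.0 15.7
-369 [535.1 556. ] 18.0 15.7
-359 [534.7 555.6] 18.0 15.6
-349 [534.2 555.3] 18.0 15.7
-339 [533.6 555. ] 20.0 16.0
-329 [534.  554.6] 27.0 21.9
-319 [533.6 554.1] 54.0 41.0
-309 [532.6 553.6] 60.0 55.8
-299 [532.3 553.5] 62.0 59.1
-289 [532.5 553. ] 60.0 57.7
-279 [532.7 552.1] 55.0 52.1
top [ 531.66553883 -311.64495103   50.06525408] [ 554.41316517 -275.08051446   61.84656135]
desk -3.9630599589651183
```

View pics/w0.png

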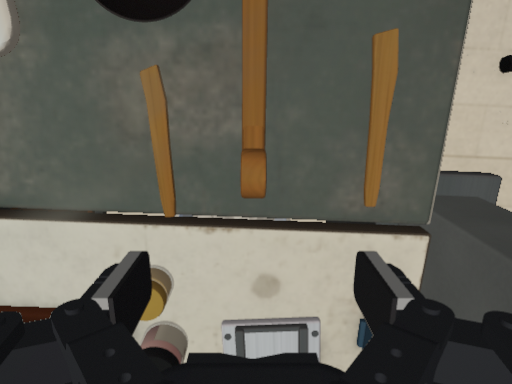

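The wrist view shows the grip dome at (254,173) with the blade running up from it. The scrapers lie well off to both sides, at (160,140) and (380,120). The grip centre comes out at about (543,-294).

>>> jog_arm --plan '[[85,[0.05,0.0,0.5],[0,0,0]],[85,[0.05,0,1],[0,0,0]],[85,[0.05,0,1],[0,0,0]]]'

```text
clock: 2.9
position: [541.1, -293.2, 96.9]
ee_rot: [0.722, -0.691, -0.004, 0.002]
contact_force: [0.3, -0.9, 0.3]
gripper_width: 84.9
grasp_force: 0.0
```

>>> jog_arm --plan '[[85,[0,0,0.4],[0,0,0]],[85,[0,0,0.7],[0,0,0]],[85,[0,0,0.83],[0,0,0]],[85,[0,0,0.83],[0,0,0]],[15,[0,0,0.83],[0,0,0]],[15,[0,0,0.83],[0,0,0]],[15,[0,0,0.83],[0,0,0]],[15,[0,0,0.83],[0,0,0]],[15,[0,0,0.83],[0,0,0]],[15,[0,0,0.83],[0,0,0]]]'

```text
clock: 4.15
position: [544.6, -293.4, 17.9]
ee_rot: [0.724, -0.69, 0.0, -0.0]
contact_force: [-0.5, 0.4, 4.9]
gripper_width: 21.6
grasp_force: 58.9
```

>>> jog_arm --plan '[[15,[0,0,-0.3],[0,0,0]],[15,[0,0,-0.7],[0,0,0]],[15,[0,0,-1],[0,0,0]]]'

```text
clock: 4.53
position: [544.1, -293.2, 117.9]
ee_rot: [0.723, -0.69, -0.0, -0.0]
contact_force: [0.8, -0.4, 0.0]
gripper_width: 21.4
grasp_force: 58.6
```

>>> jog_arm --plan '[[15,[0,0,-0.3],[0,0,0]],[15,[-0.2,0,-0.5],[0,0,0]],[15,[-0.6,0,-0.5],[0,0,0]],[15,[-1,0.0,-0.5],[0,0,0]],[15,[-1,0,-0.5],[0,0,0]]]'

```text
clock: 5.15
position: [538.7, -190.4, 166.7]
ee_rot: [0.725, -0.689, -0.001, 0.0]
contact_force: [-0.3, 0.2, -0.9]
gripper_width: 21.0
grasp_force: 58.7
```

Run:
```python
from h import *
go((480,320,150),-86)
d,s=snap('wrist','w1'); snap('top','top1')
P,im=cloud('top1')
x=P[...,0];y=P[...,1];z=P[...,2]
# hood: high part; bed surface
m=(z>70)&(z<95)&(abs(x-500)<90)&(abs(y-30)<80); q=P[m]; print('hood',len(q),q.min(0),q.max(0)); print(cv2.minAreaRect(q[:,:2].astype(np.float32)))
m=(z>25)&(z<40)&(abs(x-500)<40)&(y>50)&(y<170); q=P[m]; print('blank',len(q),np.median(q,0),cv2.minAreaRect(q[:,:2].astype(np.float32)))
m=(z>6)&(z<40)&(abs(x-505)<90)&(y<190)&(y>-140)
print('bed',m.sum(),cv2.minAreaRect(P[m][:,:2].astype(np.float32)))
```

```text
5.15 [ 538.7 -190.4  166.7] shift [-5.127  0.328  0.174] turn [ 0.0017  0.0012 -0.0183]
hood 114 [446.72656115   1.65308519  70.16731341] [538.29028118  16.91446789  85.42884868]
((491.8927307128906, 5.1360979080200195), (14.566202163696289, 91.83473205566406), 83.67544555664062)
blank 0 [nan nan nan] ((0.0, 0.0), (0.0, 0.0), 0.0)
bed 1776 ((482.29290771484375, 31.53131103515625), (158.3504638671875, 302.89544677734375), 4.608839988708496)
  return _methods._mean(a, axis=axis, dtype=dtype,
  ret = um.true_divide(
```

View pics/w1.png

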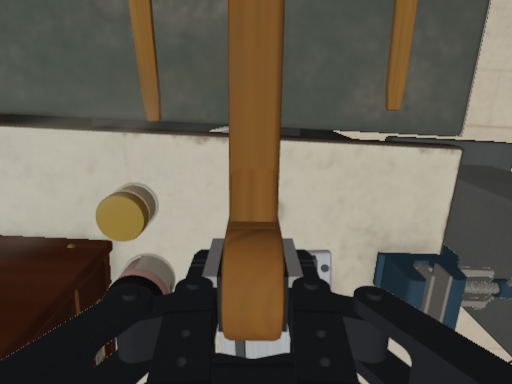

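The stick is held firmly and the blade runs straight up the image at column 255. The arm hides the sander from the top camera, so I'll use top0 for the sander geometry.

>>> jog_arm --plan '[[15,[-0.5,0,0],[0,0,0]],[15,[-1,0.1,0],[0,0,0]]]'

```text
clock: 5.5
position: [525.1, -93.9, 166.6]
ee_rot: [0.723, -0.691, -0.0, 0.0]
contact_force: [0.4, 0.9, -1.5]
gripper_width: 21.2
grasp_force: 58.7
```

>>> jog_arm --plan '[[15,[-0.5,0,0],[0,0,0]],[15,[-1,0.1,0],[0,0,0]]]'

```text
clock: 5.75
position: [510.5, 6.3, 167.0]
ee_rot: [0.723, -0.691, 0.0, -0.0]
contact_force: [0.8, -0.6, -1.5]
gripper_width: 21.3
grasp_force: 58.7
```

>>> jog_arm --plan '[[15,[-0.5,0,0],[0,0,0]],[15,[-1,0.1,0],[0,0,0]]]'

```text
clock: 6.0
position: [495.9, 105.9, 167.1]
ee_rot: [0.723, -0.691, 0.0, -0.0]
contact_force: [0.2, 0.2, -0.9]
gripper_width: 21.1
grasp_force: 58.7
```

>>> jog_arm --plan '[[15,[-0.5,0,0],[0,0,0]],[15,[-1,0.03,0],[0,0,0]]]'

```text
clock: 6.25
position: [488.0, 205.6, 167.1]
ee_rot: [0.723, -0.691, 0.0, 0.0]
contact_force: [1.7, 0.1, -1.2]
gripper_width: 21.4
grasp_force: 58.7
```

>>> jog_arm --plan '[[15,[-0.5,0,0],[0,0,0]],[15,[-1,0,0],[0,0,0]],[15,[-1,0,0],[0,0,0]]]'

```text
clock: 6.62
position: [483.5, 307.0, 166.5]
ee_rot: [0.724, -0.689, 0.0, -0.0]
contact_force: [-0.2, -0.2, -1.1]
gripper_width: 21.4
grasp_force: 58.7
```

Run:
```python
from h import *
go((480,320,150),-86)
d,s=snap('wrist','w2')
P,im=cloud('top0')
x=P[...,0];y=P[...,1];z=P[...,2]
m=(z>60)&(z<95)&(abs(x-500)<50)&(abs(y-30)<80); q=P[m]; print('hood',len(q),q.min(0),q.max(0))
m=(z>25)&(z<40)&(abs(x-500)<40)&(y>75)&(y<170); q=P[m]; print('blank',len(q),np.median(q,0),cv2.minAreaRect(q[:,:2].astype(np.float32)))
m=(z>6)&(z<40)&(abs(x-505)<70)&(y<190)&(y>-140); m[:, :]&=~((abs(y-30)<60)&(abs(x-505)>50))
print('bed',m.sum(),cv2.minAreaRect(P[m][:,:2].astype(np.float32)))
P,im=cloud('w2');z=P[...,2];print('table',np.nanmedian(z[abs(z)<6]))
v=im.astype(int)
```

```text
6.625 [483.5 307.  166.5] shift [-0.132  0.028  0.165] turn [-0.      0.     -0.0193]
hood 815 [451.46796291  -4.69242172  60.00389263] [549.67207344  59.04284488  91.1014101 ]
blank 395 [499.52450194 111.82591091  29.38360878] ((500.4911193847656, 111.77731323242188), (76.67788696289062, 70.51795959472656), 0.7684431672096252)
bed 3324 ((504.9846496582031, 34.419769287109375), (112.48954772949219, 304.900634765625), 4.865380764007568)
table -0.1534230065788904
```

View pics/w2.png

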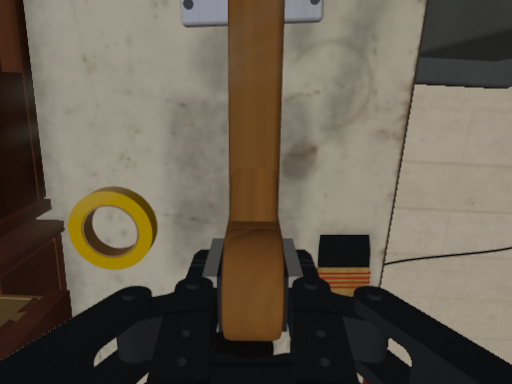

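The wrist view shows the infeed end of the bed at the top (columns 182–322), with the yellow tape and the brush clear on either side. The stick hides the blank, so I'll check from the top camera.

Run:
```python
from h import *
d,s=snap('top','top2')
a=d['img'][120:240,60:260,::-1];cv2.imwrite('pics/top2c.png',cv2.resize(a,(800,480),interpolation=cv2.INTER_CUBIC))
P,im=cloud('top2');x,y,z=P[...,0],P[...,1],P[...,2]
m=(z>120)&(z<180)&(y<250)&(abs(x-500)<50); q=P[m]
print('stick',len(q)); 
for y0 in np.arange(q[:,1].min(),q[:,1].max(),15):
    k=q[(q[:,1]>=y0)&(q[:,1]<y0+15)]
    if len(k):print(round(y0),np.percentile(k[:,0],[5,95]).round(),np.median(k[:,2]).round(1))
```

```text
stick 462
137 [479. 502.] 164.7
152 [480. 500.] 164.1
167 [479. 499.] 163.9
182 [479. 497.] 164.2
197 [478. 497.] 163.9
212 [477. 496.] 164.3
227 [477. 496.] 163.6
242 [477. 496.] 163.3
```

View pics/top2c.png

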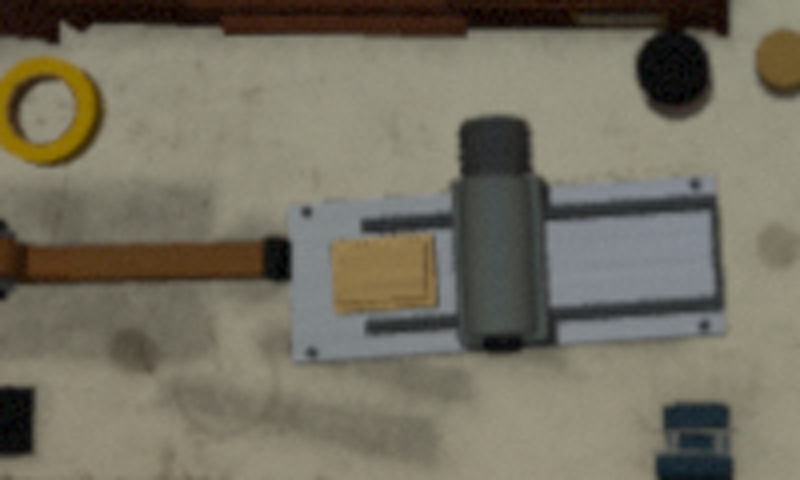

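The top crop shows the toe tip at (290,259) at the infeed edge of the bed. The blank is at (384,273), between the fences. The stick hangs level and lines up as predicted.

Run:
```python
from h import *
go((481,327.4,37),-85.1)
```

```text
6.725 [483.  304.  166.5] shift [-0.236  0.007  1.294] turn [ 0.0014 -0.0011 -0.0371]
```

>>> jog_arm --plan '[[15,[-0.24,0,0],[0,0,-0.037]],[15,[-0.24,0,0.3],[0,0,-0.037]],[15,[-0.24,0,0.7],[0,0,-0.037]],[15,[-0.24,0,0.9],[0,0,-0.037]],[15,[-0.24,0,0.9],[0,0,-0.037]]]'

```text
clock: 7.35
position: [481.6, 327.2, 75.7]
ee_rot: [0.737, -0.676, 0.0, 0.002]
contact_force: [-0.1, 0.3, -1.1]
gripper_width: 21.1
grasp_force: 58.7
```

Run:
```python
from h import *
go((481,327.4,37),-85.1)
d,s=snap('top','top3')
P,im=cloud('top3');x,y,z=P[...,0],P[...,1],P[...,2]
m=(z>50)&(z<90)&(y<270)&(y>110)&(abs(x-500)<50); q=P[m]
for y0 in np.arange(q[:,1].min(),q[:,1].max(),15):
    k=q[(q[:,1]>=y0)&(q[:,1]<y0+15)]
    if len(k):print(round(y0),np.percentile(k[:,0],[5,95]).round(),np.median(k[:,2]).round(1))
```

```text
7.35 [481.6 327.2  75.7] shift [-0.004  0.004  0.387] turn [ 0.0028 -0.0026 -0.0004]
159 [484. 507.] 74.3
174 [484. 504.] 73.1
189 [483. 504.] 73.4
204 [481. 501.] 73.2
219 [480. 501.] 73.7
234 [480. 501.] 73.6
249 [478. 498.] 73.3
264 [477. 496.] 73.2
```

>>> jog_arm --plan '[[15,[0,0,0.15],[0,0,0]],[15,[0,0,0.3],[0,0,0]],[15,[0,0,0.38],[0,0,0]],[15,[0,0,0.38],[0,0,0]],[15,[0,0,0.38],[0,0,0]]]'

```text
clock: 8.02
position: [482.3, 328.7, 39.6]
ee_rot: [0.737, -0.676, 0.0, -0.0]
contact_force: [0.3, -0.7, -0.8]
gripper_width: 21.5
grasp_force: 58.7
```

Run:
```python
from h import *
go((481,327.4,37),-85.1)
d,s=snap('top','top4')
a=d['img'][120:240,60:260,::-1];cv2.imwrite('pics/top4c.png',cv2.resize(a,(800,480),interpolation=cv2.INTER_CUBIC))
```

```text
8.025 [482.3 328.7  39.6] shift [0.012 0.014 0.026] turn [-0.0006  0.0003  0.0005]
```

View pics/top4c.png

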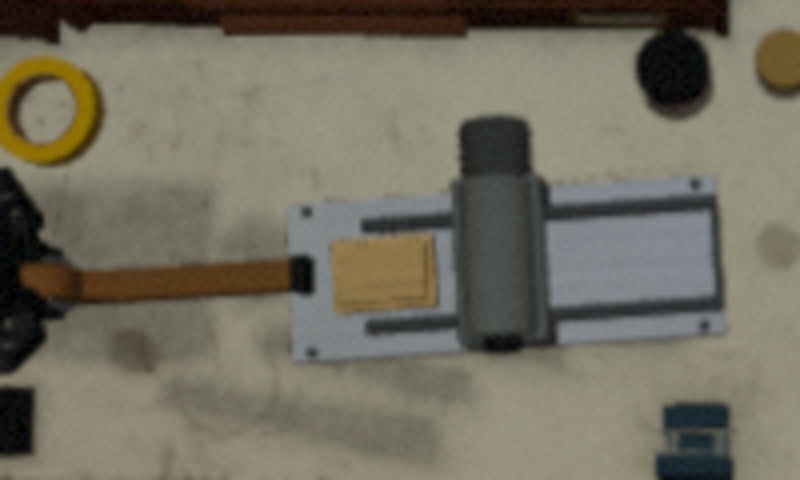

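The toe, at (312,274), sits about 14 mm behind the blank and in line with it. I'll lower it 2.5 mm and push.

>>> jog_arm --plan '[[15,[0,0,0.025],[0,0,0]],[15,[0.08,0,0.025],[0,0,0]],[15,[0.15,0,0.025],[0,0,0]],[15,[0.23,0,0.025],[0,0,0]],[15,[0.31,0,0.025],[0,0,0]],[15,[0.39,0,0.025],[0,0,0]],[15,[0.47,0,0.025],[0,0,0]],[15,[0.55,0,0.025],[0,0,0]],[15,[0.6,0,0.025],[0,0,0]],[15,[0.6,0,0.025],[0,0,0]]]'

```text
clock: 9.32
position: [487.1, 268.2, 36.8]
ee_rot: [0.737, -0.676, -0.0, 0.0]
contact_force: [-0.5, 1.0, -1.9]
gripper_width: 21.4
grasp_force: 58.7
```

Run:
```python
from h import *
f=np.array([.085,-.996]); s=read_state(); c=np.array([505,34.4])
g=s['position'][:2]; t=g+170*f-c; print('toe_s',t@[.996,.085],t@-f,s['position'])
d,s=snap('top','top5')
a=d['img'][120:240,60:260,::-1];cv2.imwrite('pics/top5c.png',cv2.resize(a,(800,480),interpolation=cv2.INTER_CUBIC))
```

```text
toe_s 2.055653378669997 64.51712282749962 [487.11086502 268.20272726  36.80997252]
```

View pics/top5c.png

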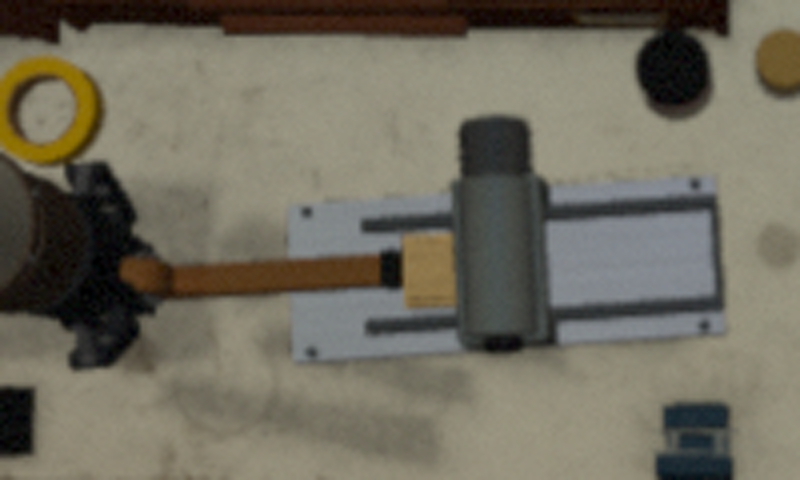

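The blank is square to the fences and entering the opening, with the toe at (390,268) behind it. I'll keep pushing.

>>> jog_arm --plan '[[15,[0.08,0,0],[0,0,0]],[15,[0.17,0,0],[0,0,0]],[15,[0.26,0,0],[0,0,0]],[15,[0.35,0,0],[0,0,0]],[15,[0.44,0,0],[0,0,0]],[15,[0.53,0,0],[0,0,0]],[15,[0.62,0,0],[0,0,0]],[15,[0.71,0,0],[0,0,0]],[15,[0.8,0,0],[0,0,0]],[15,[0.85,0,0],[0,0,0]]]'

```text
clock: 10.62
position: [494.5, 183.3, 36.8]
ee_rot: [0.737, -0.676, 0.0, 0.0]
contact_force: [0.5, 0.1, -1.2]
gripper_width: 21.0
grasp_force: 58.8
```

>>> jog_arm --plan '[[15,[0.06,0,0],[0,0,0]],[15,[0.12,0,0],[0,0,0]],[15,[0.18,0,0],[0,0,0]],[15,[0.24,0,0],[0,0,0]],[15,[0.27,0,0],[0,0,0]],[15,[0.27,0,0],[0,0,0]]]'

```text
clock: 11.38
position: [496.7, 156.7, 36.8]
ee_rot: [0.737, -0.676, -0.0, 0.0]
contact_force: [0.1, -0.3, -2.6]
gripper_width: 21.2
grasp_force: 58.8
```

Run:
```python
from h import *
f=np.array([.085,-.996]); s=read_state(); c=np.array([505,34.4])
g=s['position'][:2]; t=g+170*f-c; print('toe_s',t@[.996,.085],t@-f,s['position'])
d,s=snap('top','top6')
P,_=cloud('top6'); x,y,z=P[...,0]-505,P[...,1]-34.4,P[...,2]
ys=x*-.085+y*.996; xs=x*.996+y*.085
m=(z>25)&(z<42)&(abs(xs)<27)&(ys<-20)&(ys>-142); print('blank',m.sum(),ys[m].min(),ys[m].max(),xs[m].min(),xs[m].max(),np.median(z[m]))
a=d['img'][120:240,60:260,::-1];cv2.imwrite('pics/top6c.png',cv2.resize(a,(800,480),interpolation=cv2.INTER_CUBIC))
```

```text
toe_s 2.1028672654469207 -47.30592721485422 [496.67010477 156.74638724  36.769745  ]
blank 402 -116.00062290695789 -35.89285854803791 -24.798256620293962 23.169954497549444 29.47711244320874
```

View pics/top6c.png

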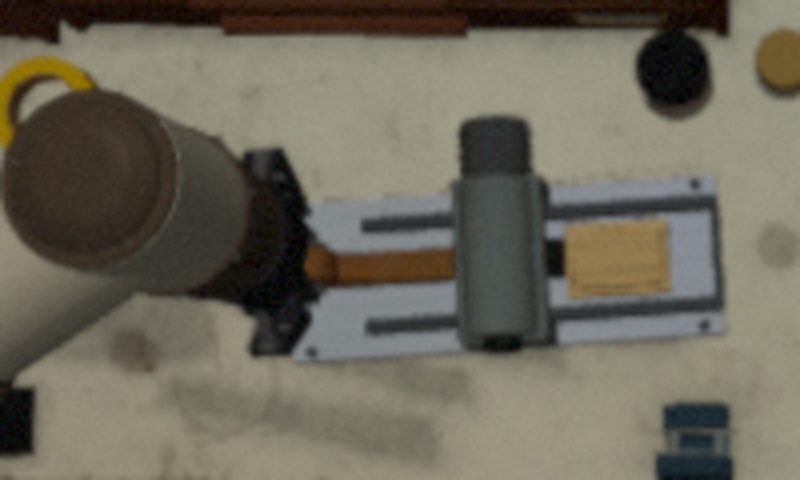

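The blank, at (617,259), is wholly out from under the guard and flat, with its rear about 12 mm past the guard. I'll draw the stick straight back and then lift it.

>>> jog_arm --plan '[[15,[-0.1,0,0],[0,0,0]],[15,[-0.3,0,0],[0,0,0]],[15,[-0.5,0,0],[0,0,0]],[15,[-0.75,0,0],[0,0,0]],[15,[-1,0,0],[0,0,0]]]'

```text
clock: 12.05
position: [487.9, 258.9, 36.8]
ee_rot: [0.737, -0.676, 0.0, -0.0]
contact_force: [1.3, 0.5, -1.1]
gripper_width: 21.2
grasp_force: 58.8
```

>>> jog_arm --plan '[[15,[-0.3,0,0],[0,0,0]],[15,[-0.6,0,0],[0,0,0]],[15,[-0.7,0,0],[0,0,0]],[15,[-0.7,0,0],[0,0,0]],[15,[-0.7,0,-0.4],[0,0,0]],[15,[-0.7,0,-0.8],[0,0,0]],[15,[-0.7,0,-1],[0,0,0]]]'

```text
clock: 12.92
position: [482.8, 326.1, 139.2]
ee_rot: [0.736, -0.676, 0.0, -0.001]
contact_force: [-0.5, -0.1, -1.4]
gripper_width: 21.5
grasp_force: 58.9
```

Run:
```python
from h import *
go((544.6,-293.4,167),-87.2)
d,s=snap('top','top7')
P,_=cloud('top7'); x,y,z=P[...,0]-505,P[...,1]-34.4,P[...,2]
ys=x*-.085+y*.996; xs=x*.996+y*.085
m=(z>25)&(z<42)&(abs(xs)<27)&(ys<-20)&(ys>-142); print('blank',m.sum(),ys[m].min(),ys[m].max(),xs[m].min(),xs[m].max(),np.median(z[m]))
```

```text
12.925 [482.8 326.1 139.2] shift [ 6.224 -0.092 -0.289] turn [-0.0021  0.0018  0.0344]
blank 350 -115.17099243041216 -47.37030467996517 -25.50458080283881 23.94815474178696 29.54516767148698
```

>>> jog_arm --plan '[[15,[0,0,-0.29],[0,0,0.034]],[15,[0.3,0,-0.29],[0,0,0.034]],[15,[0.8,-0.02,-0.29],[0,0,0.034]],[15,[1,-0.02,-0.29],[0,0,0.034]]]'

```text
clock: 13.48
position: [491.9, 223.9, 164.9]
ee_rot: [0.724, -0.69, -0.0, 0.001]
contact_force: [0.3, 0.2, -1.2]
gripper_width: 21.3
grasp_force: 59.0
```

>>> jog_arm --plan '[[15,[0.5,0,0],[0,0,0]],[15,[1,-0.05,0],[0,0,0]]]'

```text
clock: 13.72
position: [502.2, 125.8, 165.3]
ee_rot: [0.725, -0.689, -0.0, 0.0]
contact_force: [1.2, 0.2, -0.8]
gripper_width: 21.5
grasp_force: 58.9
```

>>> jog_arm --plan '[[15,[0.5,0,0],[0,0,0]],[15,[1,-0.05,0],[0,0,0]]]'

```text
clock: 13.98
position: [512.2, 25.9, 165.4]
ee_rot: [0.725, -0.689, -0.0, 0.0]
contact_force: [0.4, 0.3, -1.9]
gripper_width: 21.6
grasp_force: 58.9
```

>>> jog_arm --plan '[[15,[0.5,0,0],[0,0,0]],[15,[1,-0.05,0],[0,0,0]]]'

```text
clock: 14.22
position: [522.1, -73.7, 165.4]
ee_rot: [0.724, -0.689, -0.0, 0.0]
contact_force: [0.5, 0.2, -1.3]
gripper_width: 21.6
grasp_force: 58.9
```

>>> jog_arm --plan '[[15,[0.5,0,0],[0,0,0]],[15,[1,-0.05,0],[0,0,0]]]'

```text
clock: 14.48
position: [532.1, -173.2, 165.2]
ee_rot: [0.724, -0.689, -0.0, 0.0]
contact_force: [0.0, 0.3, -0.9]
gripper_width: 21.1
grasp_force: 58.9
```

>>> jog_arm --plan '[[15,[0.5,0,0],[0,0,0]],[15,[1,-0.05,0],[0,0,0]],[15,[1,-0.05,0],[0,0,0]],[15,[1,-0.05,0],[0,0,0]]]'

```text
clock: 14.98
position: [542.0, -271.0, 164.9]
ee_rot: [0.724, -0.69, -0.001, 0.0]
contact_force: [-0.1, 0.1, -1.8]
gripper_width: 21.1
grasp_force: 59.0
```

Run:
```python
from h import *
go((544.6,-293.4,18.2),-87.2)
```

```text
14.975 [ 542.  -271.   164.9] shift [ 0.226 -0.017  1.466] turn [0.0016 0.0009 0.0003]
```

>>> jog_arm --plan '[[15,[0.22,-0.02,0.2],[0,0,0]],[15,[0.22,-0.02,0.6],[0,0,0]],[15,[0.22,-0.02,1],[0,0,0]],[15,[0.22,-0.02,1],[0,0,0]]]'

```text
clock: 15.48
position: [543.3, -290.9, 62.7]
ee_rot: [0.725, -0.689, -0.004, 0.002]
contact_force: [-0.4, 0.0, -1.1]
gripper_width: 21.2
grasp_force: 58.8
```

>>> jog_arm --plan '[[15,[0,0,0.2],[0,0,0]],[15,[0,0,0.35],[0,0,0]],[15,[0,0,0.4],[0,0,0]],[15,[0,0,0.43],[0,0,0]],[15,[0,0,0.45],[0,0,0]],[15,[0,0,0.46],[0,0,0]],[15,[0,0,0.46],[0,0,0]]]'

```text
clock: 16.35
position: [546.0, -293.1, 20.0]
ee_rot: [0.725, -0.689, 0.0, -0.0]
contact_force: [0.2, 0.7, -0.8]
gripper_width: 21.5
grasp_force: 58.9
```

Still 2 mm up with no contact; I'll lower gently until it touches, then release.

>>> jog_arm --plan '[[15,[0,0,0.01],[0,0,0]],[15,[0,0,0.02],[0,0,0]],[15,[0,0,0.025],[0,0,0]],[15,[0,0,0.025],[0,0,0]]]'

```text
clock: 16.85
position: [546.0, -293.1, 18.0]
ee_rot: [0.725, -0.689, 0.0, 0.0]
contact_force: [-1.5, 1.0, 3.5]
gripper_width: 21.2
grasp_force: 59.6
```

>>> jog_arm --plan '[[40,[0,0,0],[0,0,0]],[85,[0,0,0],[0,0,0]],[85,[0,0,0],[0,0,0]],[85,[0,0,0],[0,0,0]],[85,[0,0,0],[0,0,0]],[85,[0,0,0],[0,0,0]],[85,[0,0,-0.2],[0,0,0]],[85,[0,0,-0.5],[0,0,0]],[85,[0,0,-1],[0,0,0]],[85,[0,0,-1],[0,0,0]]]'

```text
clock: 18.1
position: [548.8, -294.0, 122.3]
ee_rot: [0.725, -0.689, 0.005, -0.002]
contact_force: [0.2, -0.3, -0.1]
gripper_width: 85.1
grasp_force: 0.0
```

>>> jog_arm --plan '[[85,[0,0,-0.4],[0,0,0]],[85,[0,0,-0.8],[0,0,0]],[85,[0,0,-0.8],[0,0,0]],[85,[0,0,-0.8],[0,0,0]]]'

```text
clock: 18.6
position: [545.2, -292.6, 196.2]
ee_rot: [0.724, -0.689, -0.001, 0.0]
contact_force: [0.1, -0.4, -0.9]
gripper_width: 84.7
grasp_force: 0.0
```

Run:
```python
from h import *
w,_=snap('wrist','w8'); d,s=snap('top','top8')
cv2.imwrite('pics/end.png',np.hstack([cv2.resize(w['img'],(400,300)),cv2.resize(d['img'][110:260,60:260],(400,300))])[:,:,::-1])
P,_=cloud('top8'); x,y,z=P[...,0]-505,P[...,1]-34.4,P[...,2]
ys=x*-.085+y*.996; xs=x*.996+y*.085
m=(z>25)&(z<42)&(abs(xs)<27)&(ys<-20)&(ys>-142); print('blank',m.sum(),ys[m].min(),ys[m].max(),np.median(z[m]))
P,_=cloud('w8');z=P[...,2];m=(z>8)&(z<75)&(abs(P[...,0]-547)<20)&(P[...,1]<-265)&(P[...,1]>-470);print(P[m].min(0),P[m].max(0))
```

```text
Traceback (most recent call last):
ValueError: zero-size array to reduction operation minimum which has no identity
```

View pics/end.png

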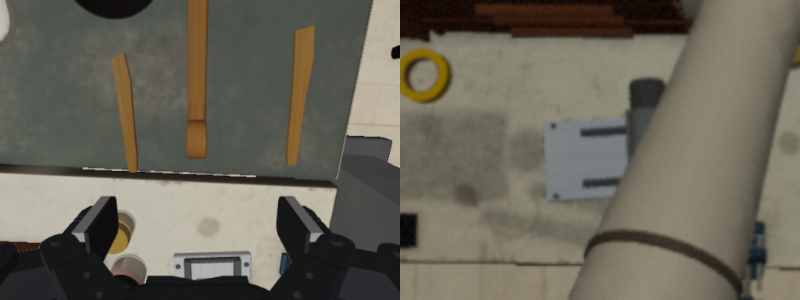

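The stick stands upright on the desk at (197,90) in the left half, and the gripper is clear. The arm hides the outfeed here, but the top7 depth readings, taken after the stick was withdrawn, put the blank flat at y = -47 to -115 mm in the sander frame.

```bash
python3 -c "
from bench import *
print(job_done())"
```

```text
the job is handed in; nothing more can be done
None
```

I pushed the blank through under the guard with the stick and it lies flat on the outfeed side. The stick is back on the desk clear of the sander, and I handed the job in at about 19 s. The last look at the blank was just after the stick came out, because the arm hid it in the final picture.

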